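# Scoop away, lid shut, lock collar to its mark

## Task

Put the aluminium scoop away in the white laundry-tablet box, lying flat with its bowl upward, then close the box's hinged lid fully. Last, turn the ribbed lock collar on the lid anticlockwise until its pointer lines up with the bar mark at the middle of the lid's front edge, and not past it. Leave everything else on the worktop where it is.

Things in the scene. Friction and masses are not known exactly. Their poses are not given: they have to be found in the camera images.
- tablet_box: Open-topped white plastic box, fixed to the worktop, 160 mm (x) by 200 mm (y) by 85 mm high, walls and floor 4 mm thick. Origin: centre of its underside; -x is its front (towards the robot, give or take its yaw), +x its hinge side, z up.
- lid_hinge (a point): Middle of the lid's hinge line on the box's rear rim: box frame (80, 0, 85) mm. The hinge line runs along the box's y.
- box_lid (a joint): Lid angle in rad: 0 shut, 1.57 upright, 1.9 fully open; starts at 1.5 to 1.8. Stiff hinge, stays where it is left (2 to 4 N at the front edge moves it). White panel, 172 mm from hinge to front edge, 204 mm wide, 8 mm thick; shut, its underside lies on the rim and its top is 93 mm above the worktop.
- lid_front_edge (a point): Middle of the lid's front (free) edge, on the outer face; its frame is the lid's: shut, it is parallel to the box's frame; z is the lid's outward normal.
- lock_collar (a joint): Collar angle in rad, growing anticlockwise as seen on the lid's outer face: 0 pointer at the round dot (open), 1.40 pointer at the bar mark (locked). Turns from -0.2 to 2.0, so past the mark; starts between 0 and 0.5; stiff (0.1 N m), stays where it is left. With the lid shut, the pointer points to the box's front (-x) when locked and about to its +y side at 0.
- collar_center (a point): On the collar's axis (lid's normal, 90 mm from the hinge, mid-width), level with the ring's top, 28 mm above the lid's outer face; z along the axis, x along the pointer. The collar is a grey ribbed ring, 60 mm outer diameter where fingers meet it, 28 mm high, around a fixed steel boss 39 mm across, 25 mm high. Grip it across, at right angles to the pointer.
- pointer_tip (a point): Outer end of the collar's one pointer lever, 56 mm from the axis, 8 mm above the lid's outer face. The lever is 14 mm wide, from 1 to 15 mm above the lid, and sticks out radially 26 mm from the ring.
- locked_mark (a point): Dark bar 18 by 6 mm on the lid at the middle of its front edge, 71 mm from the collar's axis: the locked mark. The open mark is a dark round dot of 10 mm towards the side of the lid.
- scoop: Loose aluminium scoop, 150 mm long, 0.1 kg, lying flat. Origin on its underside where handle and bowl meet; +x runs along the bowl (75 long, 56 wide, 34 high, open at top and front; back wall 38 high at x = 0); the handle runs 75 mm along -x, 16 mm wide, 14 mm high, its centre 27 mm above the underside. z up.
- scoop_grip (a point): Good point to grip the scoop: middle of the handle's section, 22 mm behind the bowl (scoop frame (-22, 0, 27) mm). Pinch across y.
- brush: Loose hand brush about 170 mm long, lying beside the scoop. Leave alone.
- spray_bottle: Closed orange spray bottle, 72 mm across, 195 mm tall. Leave alone.
- peg_pot: White ceramic pot with clothes pegs, 90 mm across, 130 mm tall over the pegs. Leave alone.
- jar: Glass jar with steel lid, 72 mm across, 110 mm tall. Leave alone.
- dosing_cup: White plastic dosing cup, 68 mm across, 60 mm tall, in front of the box. Leave alone.
- soap_block: Pale soap block 60 by 90 by 35 mm, behind the box. Leave alone.
Things that resemble listed ones, but are neither listed nor needed, are in the scene too. Several things look just like the scoop: the one meant starts nearest to the robot's base.

How it is judged:
On the way, in this order (a step that is already met when the one before it is completed fails the run):
1. the scoop lies flat in the box, let go, with the lid still open (z of scoop in the frame of tablet_box below 0.02 m and x of scoop in the frame of tablet_box between -0.076 and 0.076 m and y of scoop in the frame of tablet_box between -0.096 and 0.096 m and angle between scoop's own z axis and vertical below 0.25 rad and linear speed of scoop below 0.05 m/s and contact force between the fingers and scoop below 0.3 N and value of joint box_lid above 0.3 rad), for 0.2 s.
2. the lid is fully shut (value of joint box_lid below 0.05 rad), for 0.2 s.
3. the collar's pointer is at the locked mark with the lid shut (value of joint box_lid below 0.05 rad and value of joint lock_collar between 1.29 and 1.51 rad), for 0.2 s.
At the end, for the whole second after the job is handed in: The scoop lies inside the box, bowl up, within 0.25 rad of level and at rest; the lid is shut to within 0.05 rad; the collar stands at its locked mark, 1.40 rad within 0.11 rad, at rest (all of step 3 and z of scoop in the frame of tablet_box below 0.02 m and x of scoop in the frame of tablet_box between -0.076 and 0.076 m and y of scoop in the frame of tablet_box between -0.096 and 0.096 m and angle between scoop's own z axis and vertical below 0.25 rad and linear speed of scoop below 0.05 m/s and velocity of joint lock_collar between -0.05 and 0.05 rad/s); the robot touches nothing.
It fails at once if the collar is turned well past the locked mark (beyond 1.60 rad) (value of joint lock_collar above 1.6 rad).
It fails at once if a bystander is moved more than 30 mm (distance of any of brush, spray_bottle, peg_pot, jar, dosing_cup, soap_block from where it was at the start of the episode above 0.03 m).
It also fails if it takes over 72 s, if anything falls off the work surface, if the arm or the gripper's body presses on something with over 40 N, if the wrist force passes 120 N, or if a joint passes its speed limit or range.

## Robot

A 6-joint arm with a two-finger parallel gripper is mounted at the origin on the work surface. World frame = base frame: x ahead of the robot, y to its left, z up, the work surface at z = 0. Lengths are in m, angles in rad, forces in N, time in s.
With the tool pointing down it reaches from about 0.3 to 0.875 m from the base axis. Payload 4.2 kg.
Tool frame: the origin (TCP) lies midway between the tips of the shut fingers; the grasp point (between the pads) lies 19 mm behind it (bot.hold_point_z is the z of the grasp point in the tool frame, in m); z points along the fingers, y is the line along which they close (so a half turn about z gives the same grasp; the last joint's range is limited). The gripper opens to 85 mm and grips with 20 to 120 N. Pads are 22 mm wide; open, the fingers measure 114 mm over their backs; the gripper's body (76 mm by 85 mm) begins 54 mm behind the grasp point. The pads swing forward as they close: fully open they stand 13 mm farther back than shut.
Start: joints at [-1.292, 0.32, 1.565, -0, 1.257, -0.02], TCP at [0.169, -0.55, 0.231] pointing down, gripper open.
Joint ranges: [-3.11, 3.11], [-0.84, 2.01], [0.21, 2.61], [-1.34, 4.49], [0.05, 2.63], [-2.56, 2.56]. Speed limits (rad/s): [2.57, 2.57, 3.14, 3.14, 3.14, 3.14].

## Interface

Orientations are given as [roll, pitch, yaw] about the fixed x, y, z axes, in that order (R = Rz(yaw) Ry(pitch) Rx(roll)).
In Python, from rig import bot, eyes, workorder gives the robot as it stands. The module is installed in compiled form; this text tells all that it offers.
- The arm moves only by the tool servo_tool, never from a script. Its argument "increments" is a list of rows, each an object with "claw": the finger opening in mm, from 0 to 85.4; "xyz": the shift along the tool's x, y, z in mm, a list of three; "turn": the turn about the tool's z in rad. In form: [{"claw": claw, "xyz": [tx, ty, tz], "turn": turn}, ...]. A call has 1 to 10 rows; each row is the pose to reach, as a shift and turn from the pose commanded when the call began, along the tool's axes at that moment; what a row does not reach only later rows make up. A row lasts 1/12 s, in which the tool goes at most 41.7 mm and 7.16 degrees, less where a joint would pass 70% of its speed; a pose out of reach is approached as far as the arm can. A call with a gripper value outside its range is refused whole. The fingers move at their own pace and stop on an object; the grip force is fixed at half the most. Time passes only in rows, so rows that repeat a pose let the fingers close. It gives the time, the measured TCP pose, the force, the opening and the grip force at its end, in the units of the state.
- bot.state(): the state, without advancing time (a new reading comes with each control period).
- eyes.camera(name): name is "scene" or "top" or "wrist"; returns a dict with "frame" (384x512x3 uint8, blue, green, red), "range_z" (384x512 float32, m along the optical axis (not along the pixel's ray), 0 where there is no reading), "vertical_fov" (degrees; the focal length in pixels is half the picture's height over the tangent of half this angle, whatever the lens; pixels are square), "cx", "cy" (the principal point, pixels), "R" (3x3) and "t" (3): a world point X has camera coordinates R X + t; the wrist camera has in their place "hand_eye" (4x4, takes a point from camera to tool coordinates, whose origin is the TCP and whose axes are the flange's). Camera axes: x right, y down, z forward; pixel columns grow to the right and rows downward; lengths in m; the calibration is good to about 2 mm. The wrist camera is an equidistant fisheye: a pixel r from the principal point sees the ray r / f radians off the axis. A picture is of the moment at which its call begins: read the wrist's pose just before it.
- workorder.hand_in(): hands the job in; it is judged then, once.
Trained networks look in the newest picture that a camera, given by its name, has taken for a name from the list of things; names that differ only in an ending like _2 or _b are one class to them, and where a whole thing is asked for, a point or a joint stands for the part that bears it (a point fixed in the world has none). Each returns a list of dicts, best first, with "conf" (0 to 1); they miss things now and then, are a little off and sometimes report something else, mostly with a low value. They report only what shows in the picture. A call takes as long as a camera call. They do not tell look-alikes from the thing itself.
- eyes.cut_out(camera, thing): "pixels" (384x512 bool, what is visible of it) and "location" ([column, row] in pixels, amid what is visible of it).
The state is a dict: "clock": time; "qpos": joint angles; "qvel": joint speeds; "effort": joint torques, N m; "ee_pos": TCP position; "ee_rot": TCP orientation; "force": force on the tool from outside, world axes, zero at the start; "wrist_torque": the same for the moment, N m; "finger_gap": finger opening in m; "grasp_force": force on a finger pad.
Only numpy, scipy, OpenCV 4.12 (cv2) and the standard library are available. Lean on these libraries where they do the work, as an engineer would, in place of code of your own. Each camera call takes 0.05 s, during which the arm holds its last target. There are 200 camera calls.

## Working session

There is one attempt and no reset: what is moved stays moved. The work goes in short steps, Python scripts to look and compute and a tool call to move; the robot and the scene stay as the last step left them, time stands still between calls to the robot, and variables do not carry over. Pictures are saved under pics/ and viewed, at most 10 in all, crops included, and the job is handed in when it is done.

Besides the shell and the picture viewer there is one more tool, called as name(argument=value, ...), one argument or row to a line, values as JSON. servo_tool: Moves the arm, as the interface text tells. Its arguments: {"type":"object","properties":{"increments":{"type":"array","items":{"type":"object","properties":{"claw":{"type":"number"},"xyz":{"type":"array","items":{"type":"number"}},"turn":{"type":"number"}}}}},"required":["increments"]}

```bash
mkdir -p pics; cat > h.py <<'E'
import numpy as np, cv2
from rig import bot, eyes, workorder
from scipy.spatial.transform import Rotation as Ro
def cam(n):
    s=bot.state(); c=eyes.camera(n); c['n']=n
    c['f']=c['frame'].shape[0]/2/np.tan(np.radians(c['vertical_fov'])/2)
    R=Ro.from_euler('xyz',s['ee_rot']).as_matrix()
    if 'hand_eye' in c:
        H=np.array(c['hand_eye']); c['Rw']=R@H[:3,:3]; c['o']=R@H[:3,3]+s['ee_pos']
    else:
        c['Rw']=np.array(c['R']).T; c['o']=-c['Rw']@np.array(c['t'])
    return c
def ray(c,uv):
    d=(np.atleast_2d(uv).astype(float)-[c['cx'],c['cy']])/c['f']
    if c['n']=='wrist':
        r=np.linalg.norm(d,axis=1,keepdims=True); k=np.tan(r)/np.maximum(r,1e-9); d=d*k
    return np.c_[d,np.ones(len(d))]
def pts(c,uv):
    uv=np.atleast_2d(uv).astype(int); z=c['range_z'][uv[:,1],uv[:,0]]
    P=(ray(c,uv)*z[:,None])@c['Rw'].T+c['o']; return P[z>0]
def onz(c,uv,h):
    D=ray(c,uv)@c['Rw'].T; return c['o']+D*((h-c['o'][2])/D[:,2:])
def mask(m): 
    v,u=np.nonzero(m); return np.c_[u,v]
E
cat > a.py <<'E'
from h import *
s=bot.state(); print(s['clock'],s['ee_pos'],s['ee_rot'])
for n in ['scene','top']:
    c=cam(n); cv2.imwrite(f'pics/{n}0.png',cv2.resize(c['frame'],(800,600)))
    print(n,c['o'].round(3))
    for t in ['scoop','tablet_box','box_lid','lock_collar','brush','dosing_cup','jar','peg_pot','spray_bottle','soap_block','locked_mark','pointer_tip']:
        for r in eyes.cut_out(n,t):
            P=pts(c,mask(r['pixels'])); 
            print(t,round(r['conf'],2),np.round(r['location']),len(P),np.median(P,0).round(3) if len(P) else '',P.min(0).round(3),P.max(0).round(3))
E
python3 a.py
```

```text
0.0 [ 0.16915515 -0.54906311  0.23048004] [-3.13982945e+00 -3.06865068e-05  2.98818815e-01]
scene [ 1.104 -0.724  1.172]
scoop 0.91 [193. 283.] 749 [ 0.6   -0.309  0.017] [ 0.545 -0.354 -0.004] [ 0.699 -0.268  0.043]
scoop 0.7 [172. 323.] 849 [ 0.646 -0.448  0.015] [ 0.588 -0.541 -0.004] [ 0.68  -0.393  0.043]
tablet_box 0.66 [237. 184.] 3717 [0.494 0.027 0.041] [ 0.343 -0.093 -0.005] [0.635 0.34  0.257]
box_lid 0.91 [265. 169.] 732 [0.611 0.027 0.195] [ 0.442 -0.059 -0.003] [0.635 0.376 0.257]
dosing_cup 0.86 [238. 130.] 286 [0.349 0.255 0.04 ] [0.317 0.226 0.005] [0.383 0.293 0.065]
dosing_cup 0.72 [268. 170.] 226 [0.615 0.038 0.191] [0.519 0.017 0.004] [0.632 0.231 0.205]
jar 0.72 [192. 283.] 775 [ 0.6   -0.307  0.016] [ 0.538 -0.355 -0.005] [ 0.699 -0.266  0.043]
jar 0.68 [271. 116.] 548 [0.418 0.367 0.079] [ 0.328  0.348 -0.003] [0.443 0.54  0.118]
peg_pot 0.61 [266. 265.] 1044 [ 0.776 -0.18   0.08 ] [ 0.718 -0.216 -0.004] [ 0.814 -0.128  0.134]
spray_bottle 0.96 [329. 128.] 936 [0.648 0.387 0.109] [ 0.527  0.364 -0.005] [0.679 0.575 0.201]
spray_bottle 0.32 [192. 284.] 737 [ 0.
[... 1486 characters left out ...]
.   ] [0.699 0.503 0.199]
jar 0.21 [247. 126.] 596 [0.79  0.023 0.034] [ 0.758 -0.024 -0.005] [0.838 0.073 0.041]
peg_pot 0.94 [310. 127.] 842 [ 0.771 -0.172  0.079] [ 0.723 -0.229  0.   ] [ 0.845 -0.126  0.135]
peg_pot 0.21 [123. 253.] 690 [0.406 0.373 0.108] [ 0.37   0.352 -0.003] [0.44  0.431 0.116]
spray_bottle 0.72 [118. 177.] 843 [0.63  0.389 0.126] [0.599 0.368 0.006] [0.669 0.418 0.199]
spray_bottle 0.58 [363. 242.] 537 [ 0.415 -0.339  0.018] [ 0.355 -0.359 -0.005] [ 0.522 -0.315  0.026]
spray_bottle 0.46 [357. 186.] 672 [ 0.599 -0.313  0.006] [ 0.545 -0.361 -0.005] [ 0.702 -0.28   0.042]
locked_mark 0.65 [233. 182.] 1924 [0.592 0.046 0.189] [ 0.55  -0.061 -0.004] [0.681 0.194 0.258]
```

View pics/scene0.png

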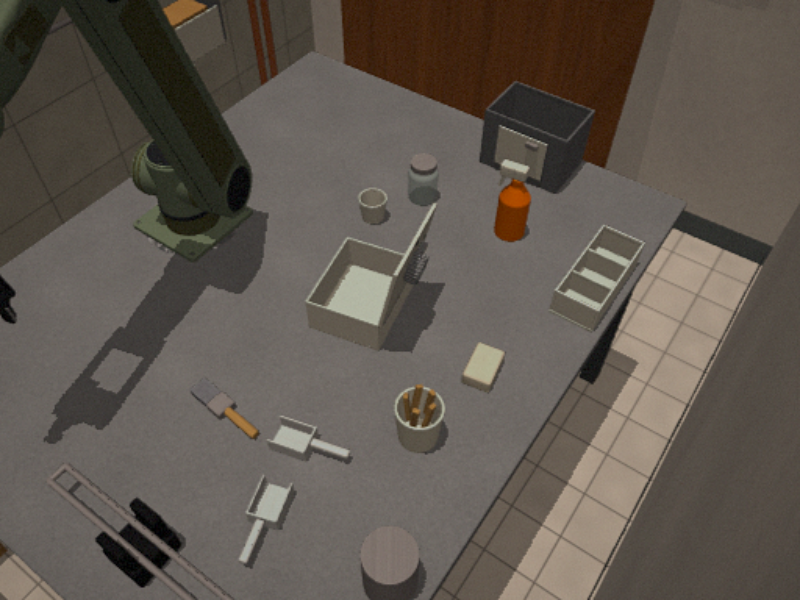

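View pics/top0.png

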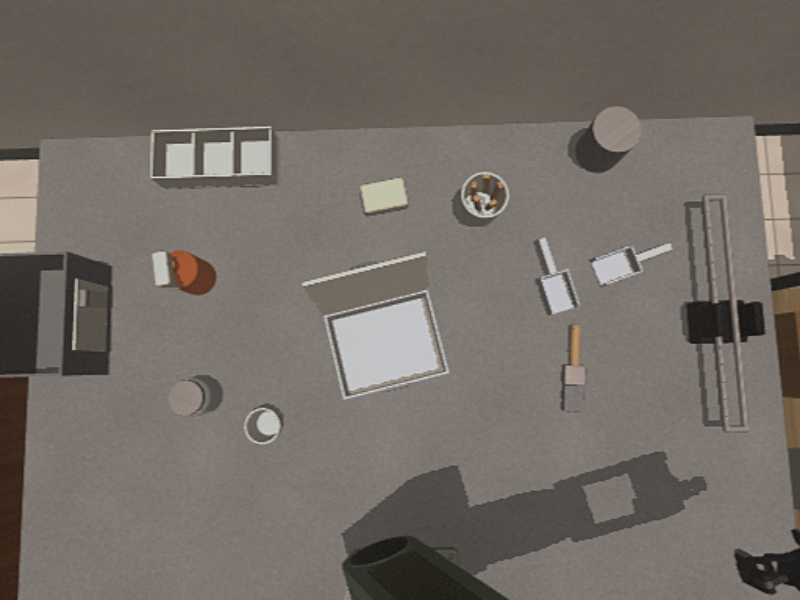

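Both views show two scoops. Candidate A is at scene (310,440) / top (557,280), and B is at scene (268,515) / top (625,262). The brush, at top (573,370), isn't a scoop. A's origin is about 0.68 m from the base and B's about 0.78 m, so I choose A. The box is at top (388,345), with its lid up and the front facing the robot.

```bash
cat > b.py <<'E'
from h import *
allr=[];sc=[]
for n in ['scene','top']:
    c=cam(n)
    if n=='top':
        im=cv2.resize(c['frame'][130:240,320:440],None,fx=5,fy=5,interpolation=cv2.INTER_CUBIC); cv2.imwrite('pics/crop1.png',im)
    for r in eyes.cut_out(n,'scoop'):
        P=pts(c,mask(r['pixels'])); m=np.median(P,0)
        if abs(m[1]+.31)>.04: continue
        H=P[(P[:,2]>.012)&(P[:,0]>.63)]; d=np.polyfit(H[:,0],H[:,1],1)
        print(n,'handle fit',d,'n',len(H),'z',np.percentile(H[:,2],[10,50,90]).round(3),'x',H[:,0].min(),H[:,0].max(), 'at .65:',np.polyval(d,.65))
        Q=P[(P[:,2]>.012)]; print(' rect',cv2.minAreaRect(Q[:,:2].astype(np.float32)*1000), 'all rect',cv2.minAreaRect(P[P[:,2]>0.001][:,:2].astype(np.float32)*1000))
    v,u=np.mgrid[0:384,0:512]; P=pts(c,np.c_[u.ravel(),v.ravel()])
    k=(P[:,0]>.36)&(P[:,0]<.70)&(abs(P[:,1]-.035)<.16)
    R=P[k&(abs(P[:,2]-.085)<.005)]; print(n,'rim',len(R),cv2.minAreaRect(R[:,:2].astype(np.float32)*1000), R[:,2].mean())
    F=P[k&(abs(P[:,2]-.004)<.004)]
    L=P[k&(P[:,2]>.10)]; print('lid top z',L[:,2].max(), 'edge', L[L[:,2]>L[:,2].max()-.012].mean(0))
E
python3 b.py
```

```text
scene rim 284 ((498.2772216796875, 23.01050567626953), (171.19813537597656, 204.02423095703125), 12.968571662902832) 0.08471537194347824
lid top z 0.2585870405245434 edge [0.6114802  0.04066875 0.25294856]
top handle fit [ 0.25703814 -0.46497261] n 110 z [0.029 0.033 0.036] x 0.6319075064423872 0.6923918928362354 at .65: -0.297897814555927
 rect ((623.1151123046875, -306.8312683105469), (145.15260314941406, 56.842559814453125), 15.403355598449707) all rect ((622.870849609375, -306.8985290527344), (145.65939331054688, 56.842559814453125), 15.403355598449707)
top rim 401 ((493.83349609375, 24.831199645996094), (161.8284149169922, 200.1903839111328), 12.624998092651367) 0.08520687156007575
lid top z 0.25665786800515655 edge [0.60650857 0.04878799 0.25149988]
```

View pics/crop1.png

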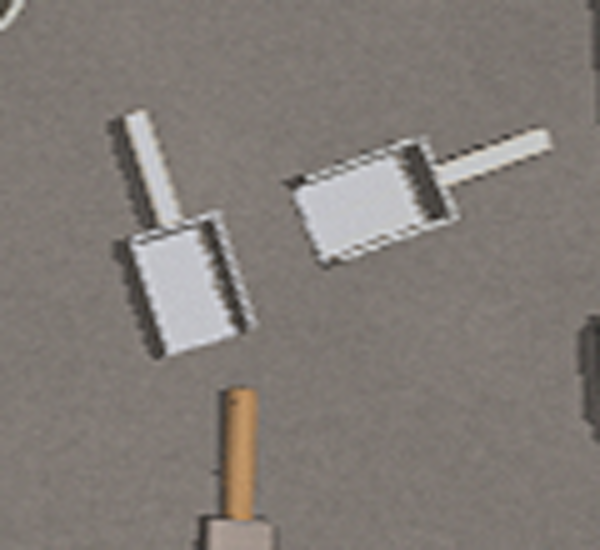

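The crop shows scoop A bowl-up, with its bowl at (190,285), its handle end at (135,115), and the brush handle below it at (240,390). I'll move above A for a second look from the wrist camera.

servo_tool(
  increments=[
    {"claw":85,"xyz":[40,-7,0],"turn":0.03},
    {"claw":85,"xyz":[80,-14,0],"turn":0.03},
    {"claw":85,"xyz":[120,-21,0],"turn":0.03},
    {"claw":85,"xyz":[160,-28,0],"turn":0.03},
    {"claw":85,"xyz":[200,-36,0],"turn":0.03},
    {"claw":85,"xyz":[240,-44,0],"turn":0.03},
    {"claw":85,"xyz":[280,-52,0],"turn":0.03},
    {"claw":85,"xyz":[320,-60,0],"turn":0.03},
    {"claw":85,"xyz":[360,-67,0],"turn":0.03},
    {"claw":85,"xyz":[400,-75,0],"turn":0.03},
  ],
)

```text
clock: 2.33
ee_pos: [0.5311, -0.3589, 0.2314]
ee_rot: [3.141, -0.0, 0.269]
force: [0.5, -1.3, 0.0]
finger_gap: 0.0852
grasp_force: 0.0
```

servo_tool(
  increments=[
    {"claw":85,"xyz":[40,-7,10],"turn":0},
    {"claw":85,"xyz":[80,-14,20],"turn":0},
    {"claw":85,"xyz":[110,-20,30],"turn":0},
    {"claw":85,"xyz":[110,-20,30],"turn":0},
    {"claw":85,"xyz":[110,-20,30],"turn":0},
  ],
)

```text
clock: 2.75
ee_pos: [0.6309, -0.3103, 0.1996]
ee_rot: [-3.14, 0.002, 0.272]
force: [-1.2, -0.5, 0.1]
finger_gap: 0.085
grasp_force: 0.0
```

```bash
cat > c.py <<'E'
from h import *
s=bot.state(); print(s['clock'],s['ee_pos'],s['ee_rot'],s['qpos'])
c=cam('wrist'); cv2.imwrite('pics/w1.png',c['frame'])
for r in eyes.cut_out('wrist','scoop'):
    P=pts(c,mask(r['pixels'])); P=P[(P[:,2]<.06)&(P[:,2]>-.02)]
    print(r['conf'],r['location'],np.median(P,0))
    H=P[(P[:,2]>.020)&(P[:,0]>.645)]
    if len(H)>20:
        d=np.polyfit(H[:,0],H[:,1],1); print('handle',d,np.arctan(d[0]),'z',np.percentile(H[:,2],[5,50,95]),'x',H[:,0].min(),H[:,0].max(),'at .645',np.polyval(d,.645),np.median(H,0))
    print(cv2.minAreaRect(P[P[:,2]>.012][:,:2].astype(np.float32)*1000))
E
python3 c.py
```

```text
2.75 [ 0.63094606 -0.31028919  0.19958153] [-3.14009152e+00  2.29306695e-03  2.71600237e-01] [-4.73205714e-01  5.44294569e-01  1.27930908e+00 -4.65116490e-04
  1.32069244e+00  8.26107825e-01]
0.69 [254.4, 194.8] [ 0.60191878 -0.30978856  0.00442403]
handle [ 0.24561644 -0.46094837] 0.24084872291894932 z [0.03084751 0.03351225 0.03474327] x 0.6451016292914807 0.6964217669460735 at .645 -0.3025257635804349 [ 0.67156227 -0.29614462  0.03351225]
((625.09130859375, -308.3902587890625), (147.30067443847656, 54.447689056396484), 15.74826717376709)
0.56 [366.5, 194.3] [ 0.64124915 -0.44837072  0.01035177]
handle [-1.76188976  0.68988419] -1.0545620003286742 z [0.02292046 0.03323841 0.03678922] x 0.6451091660848254 0.6795703473619192 at .645 -0.44653470700313624 [ 0.66183176 -0.47948866  0.03323841]
((648.8936157226562, -471.1502685546875), (57.211158752441406, 148.9365692138672), 18.21767807006836)
```

servo_tool(
  increments=[
    {"claw":85,"xyz":[16,-4,40],"turn":0.01},
    {"claw":85,"xyz":[16,-4,80],"turn":0.01},
    {"claw":85,"xyz":[16,-4,120],"turn":0.01},
    {"claw":85,"xyz":[16,-4,150],"turn":0.01},
    {"claw":85,"xyz":[16,-4,175],"turn":0.01},
    {"claw":85,"xyz":[16,-4,189],"turn":0.01},
    {"claw":85,"xyz":[16,-4,189],"turn":0.01},
    {"claw":40,"xyz":[16,-4,189],"turn":0.01},
    {"claw":5,"xyz":[16,-4,189],"turn":0.01},
    {"claw":5,"xyz":[16,-4,189],"turn":0.01},
  ],
)

```text
clock: 3.68
ee_pos: [0.6455, -0.3047, 0.0149]
ee_rot: [3.139, -0.003, 0.258]
force: [0.1, 0.2, -0.7]
finger_gap: 0.0511
grasp_force: 0.0
```

servo_tool(
  increments=[
    {"claw":5,"xyz":[0,0,0],"turn":0},
    {"claw":5,"xyz":[0,0,0],"turn":0},
    {"claw":5,"xyz":[0,0,0],"turn":0},
    {"claw":5,"xyz":[0,0,0],"turn":0},
  ],
)

```text
clock: 4.02
ee_pos: [0.6451, -0.3037, 0.0135]
ee_rot: [3.14, -0.001, 0.259]
force: [0.2, 0.6, 3.5]
finger_gap: 0.0148
grasp_force: 59.6
```

servo_tool(
  increments=[
    {"claw":5,"xyz":[0,0,-25],"turn":0},
    {"claw":5,"xyz":[0,0,-60],"turn":0},
    {"claw":5,"xyz":[0,0,-100],"turn":0},
    {"claw":5,"xyz":[-10,-5,-140],"turn":0},
    {"claw":5,"xyz":[-40,-20,-165],"turn":0},
    {"claw":5,"xyz":[-75,-40,-180],"turn":-0.1},
    {"claw":5,"xyz":[-110,-60,-180],"turn":-0.2},
    {"claw":5,"xyz":[-140,-81,-180],"turn":-0.3},
    {"claw":5,"xyz":[-148,-100,-180],"turn":-0.4},
    {"claw":5,"xyz":[-148,-100,-180],"turn":-0.5},
  ],
)

```text
clock: 4.85
ee_pos: [0.4715, -0.2418, 0.1924]
ee_rot: [-3.137, 0.001, 0.763]
force: [-0.7, -0.2, -1.6]
finger_gap: 0.0149
grasp_force: 59.0
```

servo_tool(
  increments=[
    {"claw":5,"xyz":[25,-25,0],"turn":-0.11},
    {"claw":5,"xyz":[50,-50,0],"turn":-0.22},
    {"claw":5,"xyz":[75,-75,0],"turn":-0.33},
    {"claw":5,"xyz":[100,-100,0],"turn":-0.44},
    {"claw":5,"xyz":[125,-125,0],"turn":-0.55},
    {"claw":5,"xyz":[150,-150,0],"turn":-0.66},
    {"claw":5,"xyz":[175,-174,0],"turn":-0.77},
    {"claw":5,"xyz":[195,-193,0],"turn":-0.88},
    {"claw":5,"xyz":[203,-201,0],"turn":-0.97},
    {"claw":5,"xyz":[203,-201,0],"turn":-1.03},
  ],
)

```text
clock: 5.68
ee_pos: [0.4845, 0.0436, 0.192]
ee_rot: [-3.141, -0.001, 1.797]
force: [0.5, -0.3, -1.5]
finger_gap: 0.0144
grasp_force: 59.1
```

servo_tool(
  increments=[
    {"claw":5,"xyz":[0,0,0],"turn":0},
    {"claw":5,"xyz":[0,0,0],"turn":0},
  ],
)

```text
clock: 5.85
ee_pos: [0.4846, 0.0409, 0.1921]
ee_rot: [-3.141, 0.0, 1.788]
force: [-0.1, -0.3, -1.1]
finger_gap: 0.0146
grasp_force: 59.1
```

```bash
cat > d.py <<'E'
from h import *
import sys
s=bot.state(); print(s['clock'],s['ee_pos'],s['ee_rot'],s['qpos'],s['finger_gap'])
c=cam(sys.argv[1]); cv2.imwrite(f'pics/{sys.argv[2]}.png',c['frame'])
E
python3 d.py wrist w2
```

```text
5.85 [0.48462085 0.04094475 0.19206552] [-3.14095976e+00  1.04276359e-04  1.78776045e+00] [ 6.07720701e-02  2.11790380e-01  1.82122704e+00 -2.25008879e-04
  1.10918421e+00 -1.56091737e-01] 0.014624486096971664
```

View pics/w2.png

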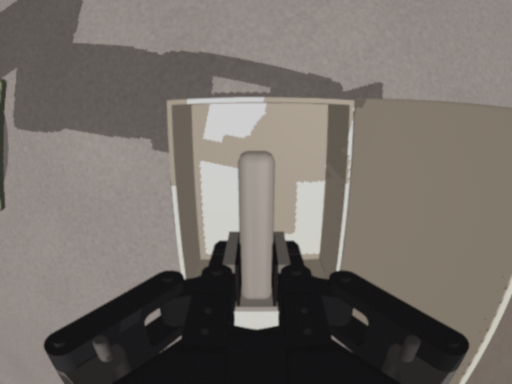

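The handle at (256,200) is lined up with the box's long axis, clear of the walls at columns 190 and 330. The lid is on the right. Next I lower it in.

servo_tool(
  increments=[
    {"claw":5,"xyz":[4,-4,35],"turn":0},
    {"claw":5,"xyz":[4,-4,70],"turn":0},
    {"claw":5,"xyz":[4,-4,100],"turn":0},
    {"claw":5,"xyz":[4,-4,130],"turn":0},
    {"claw":5,"xyz":[4,-4,150],"turn":0},
    {"claw":5,"xyz":[4,-4,163],"turn":0},
    {"claw":5,"xyz":[4,-4,168],"turn":0},
    {"claw":5,"xyz":[4,-4,172],"turn":0},
    {"claw":5,"xyz":[4,-4,173],"turn":0},
    {"claw":5,"xyz":[4,-4,173],"turn":0},
  ],
)

```text
clock: 6.73
ee_pos: [0.4808, 0.0437, 0.0199]
ee_rot: [3.14, 0.0, 1.788]
force: [-0.4, -0.3, -1.2]
finger_gap: 0.0147
grasp_force: 59.1
```

servo_tool(
  increments=[
    {"claw":5,"xyz":[0,0,2],"turn":0},
    {"claw":5,"xyz":[0,0,3],"turn":0},
    {"claw":5,"xyz":[0,0,3],"turn":0},
    {"claw":35,"xyz":[0,0,3],"turn":0},
    {"claw":35,"xyz":[0,0,3],"turn":0},
    {"claw":35,"xyz":[0,0,3],"turn":0},
    {"claw":35,"xyz":[0,0,3],"turn":0},
    {"claw":35,"xyz":[0,0,3],"turn":0},
  ],
)

```text
clock: 7.4
ee_pos: [0.4802, 0.0438, 0.0163]
ee_rot: [3.142, 0.0, 1.789]
force: [-0.2, 0.1, -0.6]
finger_gap: 0.0349
grasp_force: 0.0
```

servo_tool(
  increments=[
    {"claw":35,"xyz":[0,0,-20],"turn":0},
    {"claw":35,"xyz":[0,0,-50],"turn":0},
    {"claw":35,"xyz":[0,0,-90],"turn":0},
    {"claw":35,"xyz":[0,0,-130],"turn":0},
    {"claw":35,"xyz":[0,0,-170],"turn":0},
    {"claw":10,"xyz":[0,0,-210],"turn":0},
    {"claw":0,"xyz":[0,0,-250],"turn":0},
    {"claw":0,"xyz":[0,0,-290],"turn":0},
    {"claw":0,"xyz":[0,0,-310],"turn":0},
    {"claw":0,"xyz":[0,0,-310],"turn":0},
  ],
)

```text
clock: 8.23
ee_pos: [0.4823, 0.044, 0.3317]
ee_rot: [3.131, 0.002, 1.789]
force: [0.2, 0.2, -0.5]
finger_gap: 0.0001
grasp_force: 0.0
```

```bash
cat > e.py <<'E'
from h import *
s=bot.state(); print(s['clock'],s['ee_pos'],s['ee_rot'],s['qpos'],s['finger_gap'])
B=np.array([.494,.0248]); a=.22; E=np.array([[np.cos(a),np.sin(a)],[-np.sin(a),np.cos(a)]])
def box(P): return np.c_[(P[:,:2]-B)@E.T,P[:,2]]
for n in ['wrist','scene']:
    c=cam(n); cv2.imwrite(f'pics/e_{n}.png',c['frame'])
    v,u=np.mgrid[0:384,0:512]; q=np.c_[u.ravel(),v.ravel()]; P=box(pts(c,q))
    k=(abs(P[:,0])<70)
    S=P[(abs(P[:,0])<.066)&(abs(P[:,1])<.09)&(P[:,2]>.012)&(P[:,2]<.06)]
    if len(S)>20: print(n,'scoop',len(S),cv2.minAreaRect(S[:,:2].astype(np.float32)*1000),S[:,2].max(),np.median(S,0))
    L=P[(P[:,0]>.03)&(P[:,0]<.14)&(abs(P[:,1])<.1)&(P[:,2]>.13)&(P[:,2]<.27)]
    if len(L)>20:
        print('lid',len(L),L.min(0),L.max(0)); d=np.polyfit(L[:,2],L[:,0],1); print('slope',d,np.arctan2(1,-d[0]))
E
python3 e.py
```

```text
8.2333 [0.48225263 0.04402164 0.33173624] [3.13063328e+00 1.77151716e-03 1.78884578e+00] [ 6.73508817e-02  1.18827877e-01  1.57920321e+00 -1.07071191e-04
  1.43246045e+00 -1.50694102e-01] 0.00012618256939288163
wrist scoop 913 ((-8.10091781616211, 0.15885162353515625), (150.60987854003906, 54.586463928222656), 89.89134979248047) 0.04317452649329634 [-0.0080379   0.00566846  0.03753438]
lid 12511 [ 0.08717463 -0.09997328  0.13002408] [0.12273785 0.0999979  0.25478228]
slope [0.21206551 0.05969294] 1.7797659647391746
scene scoop 283 ((-14.948333740234375, 13.288249969482422), (79.61846160888672, 152.53475952148438), 0.02564648725092411) 0.05905634023467066 [-0.00561398 -0.00289605  0.03529311]
lid 585 [ 0.09551664 -0.0998556   0.13002856] [0.13871643 0.0980526  0.25833448]
slope [0.03155072 0.11123768] 1.6023365825374136
```

The scoop lies flat at box (-8, 0) mm. The lid is at about 1.78 rad. Next I go over and behind the lid, off to one side of the collar.

servo_tool(
  increments=[
    {"claw":0,"xyz":[-18,35,-5],"turn":0},
    {"claw":0,"xyz":[-36,70,-5],"turn":0},
    {"claw":0,"xyz":[-54,105,-5],"turn":0},
    {"claw":0,"xyz":[-72,140,-5],"turn":0},
    {"claw":0,"xyz":[-81,159,-5],"turn":0},
    {"claw":0,"xyz":[-81,160,-5],"turn":0},
    {"claw":0,"xyz":[-81,160,35],"turn":0},
    {"claw":0,"xyz":[-81,160,75],"turn":0},
    {"claw":0,"xyz":[-81,160,105],"turn":0},
    {"claw":0,"xyz":[-81,160,105],"turn":0},
  ],
)

```text
clock: 9.17
ee_pos: [0.6481, -0.0003, 0.2119]
ee_rot: [-3.123, -0.004, 1.789]
force: [-0.1, -0.1, -1.8]
finger_gap: 0.0001
grasp_force: 0.0
```

servo_tool(
  increments=[
    {"claw":0,"xyz":[0,0,0],"turn":0},
    {"claw":0,"xyz":[0,0,0],"turn":0},
    {"claw":0,"xyz":[0,-15,-5],"turn":0},
    {"claw":0,"xyz":[0,-30,-10],"turn":0},
    {"claw":0,"xyz":[0,-48,-14],"turn":0},
    {"claw":0,"xyz":[0,-68,-13],"turn":0},
    {"claw":0,"xyz":[0,-87,-11],"turn":0},
    {"claw":0,"xyz":[0,-105,-5],"turn":0},
    {"claw":0,"xyz":[0,-124,2],"turn":0},
    {"claw":0,"xyz":[0,-124,2],"turn":0},
  ],
)

```text
clock: 10.0
ee_pos: [0.5305, -0.0279, 0.2216]
ee_rot: [3.14, 0.001, 1.788]
force: [-0.2, 0.3, 0.4]
finger_gap: 0.0001
grasp_force: 0.0
```

servo_tool(
  increments=[
    {"claw":0,"xyz":[0,-15,12],"turn":0},
    {"claw":0,"xyz":[0,-30,25],"turn":0},
    {"claw":0,"xyz":[0,-43,40],"turn":0},
    {"claw":0,"xyz":[0,-56,55],"turn":0},
    {"claw":0,"xyz":[0,-65,72],"turn":0},
    {"claw":0,"xyz":[0,-72,90],"turn":0},
    {"claw":0,"xyz":[0,-77,104],"turn":0},
    {"claw":0,"xyz":[0,-79,116],"turn":0},
    {"claw":0,"xyz":[0,-80,124],"turn":0},
    {"claw":0,"xyz":[0,-80,127],"turn":0},
  ],
)

```text
clock: 10.83
ee_pos: [0.4559, -0.0448, 0.0928]
ee_rot: [3.14, 0.001, 1.789]
force: [-3.2, -0.4, 16.5]
finger_gap: 0.0
grasp_force: 9.2
```

servo_tool(
  increments=[
    {"claw":0,"xyz":[0,0,2],"turn":0},
    {"claw":0,"xyz":[0,0,3],"turn":0},
    {"claw":0,"xyz":[0,0,4],"turn":0},
    {"claw":0,"xyz":[0,0,4],"turn":0},
  ],
)

```text
clock: 11.17
ee_pos: [0.456, -0.0449, 0.0927]
ee_rot: [3.139, 0.001, 1.789]
force: [-8.6, 1.0, 27.4]
finger_gap: 0.0002
grasp_force: 14.2
```

servo_tool(
  increments=[
    {"claw":0,"xyz":[0,0,-20],"turn":0},
    {"claw":20,"xyz":[0,0,-60],"turn":0},
    {"claw":50,"xyz":[0,5,-100],"turn":0},
    {"claw":85,"xyz":[20,20,-140],"turn":0},
    {"claw":85,"xyz":[45,35,-160],"turn":0},
    {"claw":85,"xyz":[59,45,-160],"turn":0},
    {"claw":85,"xyz":[59,45,-160],"turn":0},
    {"claw":85,"xyz":[59,45,-160],"turn":0},
    {"claw":85,"xyz":[59,45,-160],"turn":0},
  ],
)

```text
clock: 11.92
ee_pos: [0.4857, 0.0223, 0.2483]
ee_rot: [-3.141, 0.0, 1.789]
force: [0.4, 0.3, -1.0]
finger_gap: 0.085
grasp_force: 0.0
```

```bash
cat > f.py <<'E'
from h import *
s=bot.state(); print(s['clock'],s['ee_pos'],s['ee_rot'],s['qpos'][5],s['finger_gap'])
B=np.array([.494,.0248]); a=.22; E=np.array([[np.cos(a),np.sin(a)],[-np.sin(a),np.cos(a)]])
def box(P): return np.c_[(P[:,:2]-B)@E.T,P[:,2]]*1000
v,u=np.mgrid[0:384,0:512]; q=np.c_[u.ravel(),v.ravel()]
for n in ['wrist','top']:
    c=cam(n); cv2.imwrite(f'pics/f_{n}.png',c['frame'])
    P=box(pts(c,q)); P=P[(abs(P[:,0]+10)<85)&(abs(P[:,1])<105)]
    F=P[(P[:,2]>85)&(P[:,2]<97)&(np.hypot(P[:,0]+10,P[:,1])>62)]
    if len(F): 
        A=np.linalg.lstsq(np.c_[F[:,:2],np.ones(len(F))],F[:,2],rcond=None)[0]; print(n,'lid plane',A,'med z',np.median(F[:,2]), cv2.minAreaRect(F[:,:2].astype(np.float32)))
    T=P[(P[:,2]>115)&(P[:,2]<125)]
    if len(T)>10:
        (cc,r)=cv2.minEnclosingCircle(T[:,:2].astype(np.float32)); print('ring',cc,r,T[:,2].max())
        L=P[(P[:,2]>103)&(P[:,2]<112)]; d=L[:,:2]-cc; r=np.hypot(*d.T); m=(r>36)&(r<60); print('pointer',m.sum(),d[m].mean(0),np.degrees(np.arctan2(*d[m].mean(0)[::-1])))
    for t in ['lock_collar','pointer_tip','locked_mark']:
        for r in eyes.cut_out(n,t)[:2]: print(t,r['conf'],r['location'],box(onz(c,r['location'],.101)),r['pixels'].sum())
E
python3 f.py
```

```text
11.9167 [0.48566035 0.02227377 0.24826797] [-3.14103319e+00  4.80630251e-04  1.78906367e+00] -0.19551733655291362 0.08499798692457843
wrist lid plane [7.33353088e-04 1.71295280e-05 9.29171808e+01] med z 92.89553990276094 ((-9.45269775390625, -1.8794326782226562), (204.18795776367188, 168.92164611816406), 89.91133880615234)
ring (-11.076407432556152, -1.8840001821517944) 31.882991790771484 123.38697421578898
pointer 308 [-13.28965649  44.09517852] 106.77205595183545
lock_collar 0.67 [247.7, 164.2] [[-16.56868868  14.71708402 101.        ]] 2392
pointer_tip 0.92 [246.2, 166.7] [[-18.08318339  12.18140709 101.        ]] 2506
locked_mark 0.92 [257.2, 168.0] [[ -7.13857413  10.82773784 101.        ]] 29519
top lid plane [-4.16466172e-04 -2.10971905e-05  9.27129766e+01] med z 92.7697005402346 ((-9.023567199707031, -0.11061859130859375), (204.05068969726562, 167.68429565429688), 89.857421875)
pointer_tip 0.66 [125.8, 253.3] [[-10.79426149 355.04414008 101.        ]] 703
locked_mark 0.62 [257.7, 237.7] [[-59.36729181 -20.43318183 101.        ]] 1260
```

View pics/f_wrist.png

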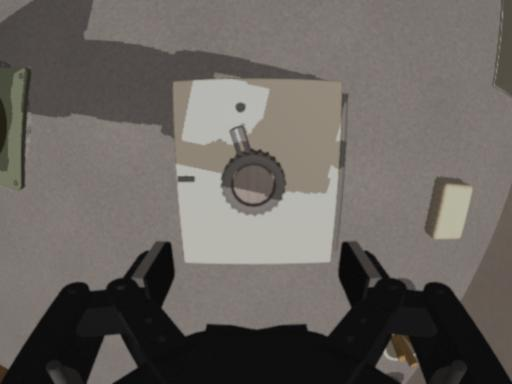

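The lid is shut: its plane is level at 93 mm. The collar is at (253,183) with its pointer tip at (239,130), near the dot at (240,107), and the bar mark is at (186,179). That puts the collar angle at about 0.11 rad, so it needs about +1.28.

servo_tool(
  increments=[
    {"claw":85,"xyz":[0,-2,20],"turn":-0.1},
    {"claw":85,"xyz":[0,-2,45],"turn":-0.2},
    {"claw":85,"xyz":[0,-2,80],"turn":-0.29},
    {"claw":85,"xyz":[0,-2,110],"turn":-0.29},
    {"claw":85,"xyz":[0,-2,135],"turn":-0.29},
    {"claw":85,"xyz":[0,-2,150],"turn":-0.29},
    {"claw":85,"xyz":[0,-2,155],"turn":-0.29},
    {"claw":85,"xyz":[0,-2,155],"turn":-0.29},
    {"claw":40,"xyz":[0,-2,155],"turn":-0.29},
    {"claw":40,"xyz":[0,-2,155],"turn":-0.29},
  ],
)

```text
clock: 13.15
ee_pos: [0.4842, 0.0218, 0.0946]
ee_rot: [-3.142, 0.001, 2.079]
force: [-14.7, -10.2, 15.2]
finger_gap: 0.0634
grasp_force: 9.7
```

servo_tool(
  increments=[
    {"claw":40,"xyz":[0,0,0],"turn":0},
    {"claw":40,"xyz":[0,0,0],"turn":0},
    {"claw":40,"xyz":[0,0,0],"turn":0},
  ],
)

```text
clock: 13.4
ee_pos: [0.4827, 0.0211, 0.0952]
ee_rot: [-3.139, 0.001, 2.08]
force: [-4.9, -4.5, 9.9]
finger_gap: 0.0586
grasp_force: 62.3
```

servo_tool(
  increments=[
    {"claw":40,"xyz":[0,0,0],"turn":-0.1},
    {"claw":40,"xyz":[0,0,0],"turn":-0.2},
    {"claw":40,"xyz":[0,0,0],"turn":-0.3},
    {"claw":40,"xyz":[0,0,0],"turn":-0.4},
    {"claw":40,"xyz":[0,0,0],"turn":-0.5},
    {"claw":40,"xyz":[0,0,0],"turn":-0.6},
    {"claw":40,"xyz":[0,0,0],"turn":-0.7},
    {"claw":40,"xyz":[0,0,0],"turn":-0.8},
    {"claw":40,"xyz":[0,0,0],"turn":-0.9},
    {"claw":40,"xyz":[0,0,0],"turn":-1.0},
  ],
)

```text
clock: 14.23
ee_pos: [0.4824, 0.0206, 0.0952]
ee_rot: [-3.138, -0.002, 3.085]
force: [-6.7, -5.9, 9.3]
finger_gap: 0.0587
grasp_force: 62.3
```

servo_tool(
  increments=[
    {"claw":40,"xyz":[0,0,0],"turn":-0.07},
    {"claw":40,"xyz":[0,0,0],"turn":-0.14},
    {"claw":40,"xyz":[0,0,0],"turn":-0.2},
    {"claw":40,"xyz":[0,0,0],"turn":-0.24},
    {"claw":40,"xyz":[0,0,0],"turn":-0.27},
    {"claw":40,"xyz":[0,0,0],"turn":-0.27},
    {"claw":40,"xyz":[0,0,0],"turn":-0.27},
    {"claw":40,"xyz":[0,0,0],"turn":-0.27},
  ],
)

```text
clock: 14.9
ee_pos: [0.4824, 0.0205, 0.0952]
ee_rot: [-3.139, -0.003, -2.932]
force: [-7.4, -6.9, 9.7]
finger_gap: 0.059
grasp_force: 62.3
```

servo_tool(
  increments=[
    {"claw":85,"xyz":[0,0,0],"turn":0},
    {"claw":85,"xyz":[0,0,0],"turn":0},
    {"claw":85,"xyz":[0,0,0],"turn":0},
    {"claw":85,"xyz":[0,0,0],"turn":0},
    {"claw":85,"xyz":[0,0,-20],"turn":0},
    {"claw":85,"xyz":[0,0,-60],"turn":0},
    {"claw":85,"xyz":[0,0,-100],"turn":0},
    {"claw":85,"xyz":[0,0,-140],"turn":0},
    {"claw":85,"xyz":[0,0,-155],"turn":0},
    {"claw":85,"xyz":[0,0,-155],"turn":0},
  ],
)

```text
clock: 15.73
ee_pos: [0.4866, 0.0224, 0.2531]
ee_rot: [-3.14, 0.01, -2.934]
force: [-0.2, -0.1, -0.6]
finger_gap: 0.085
grasp_force: 0.0
```

servo_tool(
  increments=[
    {"claw":85,"xyz":[0,0,0],"turn":0},
    {"claw":85,"xyz":[0,0,0],"turn":0},
  ],
)

```text
clock: 15.9
ee_pos: [0.4832, 0.0222, 0.247]
ee_rot: [3.141, -0.002, -2.934]
force: [0.3, -0.7, -1.4]
finger_gap: 0.0848
grasp_force: 0.0
```

```bash
python3 f.py
```

```text
15.9 [0.48315279 0.02224978 0.24702821] [ 3.14114410e+00 -2.36379314e-03 -2.93431752e+00] -1.7558372257511867 0.08480695100942624
wrist lid plane [-9.49146101e-04 -2.09389760e-04  9.30767728e+01] med z 93.08401663305594 ((-9.356460571289062, -1.7779388427734375), (204.79168701171875, 168.70355224609375), 89.99957275390625)
ring (-11.295419692993164, -1.3239740133285522) 31.793100357055664 123.02969476151182
pointer 293 [-45.8635817   -0.31997533] -179.60027241826955
lock_collar 0.74 [251.7, 162.3] [[-28.45172766  -3.87191554 101.        ]] 2313
pointer_tip 0.78 [254.4, 162.3] [[-28.41573189  -1.20615873 101.        ]] 2400
locked_mark 0.88 [255.6, 172.4] [[-18.15642165  -0.1557664  101.        ]] 29341
locked_mark 0.3 [250.7, 163.5] [[-27.25583827  -4.87967742 101.        ]] 2452
top lid plane [-7.32607095e-04 -1.61612643e-03  9.29659014e+01] med z 93.05158936038782 ((-8.780662536621094, -0.079071044921875), (204.05116271972656, 168.0667266845703), 89.84815979003906)
locked_mark 0.78 [257.1, 243.9] [[-75.87974944 -14.51641634 101.        ]] 1299
```

View pics/f_wrist.png

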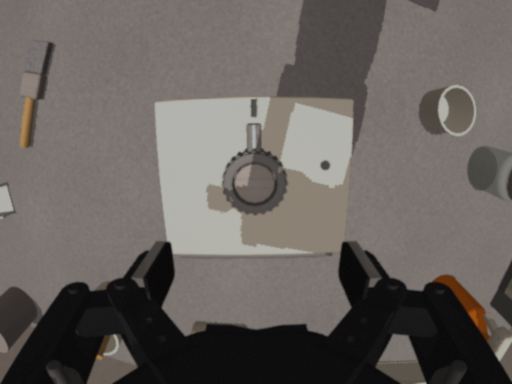

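The pointer at (254,137) lines up with the bar mark at (254,106), measured at 180° against a target of 180°. The lid is shut and the gripper is clear, so I'm handing in.

```bash
python3 -c "
from rig import workorder
print(workorder.hand_in())"
```

```text
the job is handed in; nothing more can be done
None
```

The job is handed in (no verdict was returned): the scoop was flat and bowl-up in the box when I last saw it before closing, the lid is shut, the pointer is at the bar mark within about 0.01 rad, and I touched no other objects.

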